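# Shut the torch gas valve in the bench's valve box

## Task

The bench is closing for the day: push the sliding cover of the gas valve box all the way back onto its deck, away from the robot, and only then push the marked valve handle, the one that ends in a round disc, clockwise (seen from above) until it is fully shut against its stop, square across its pipe. Only push with the fingertips: do not pick anything up, leave the plain handle open as it is, and do not disturb the things lying about on the bench.

Things in the scene. Friction and masses are not known exactly. Their poses are not given: they have to be found in the camera images.
- gas_box: fixed grey steel valve box. Origin at table level under the centre of its open well; x points from the well to the flat deck behind it (away from the robot, up to 0.3 rad off), y left, z up; dark inner floor. Outside: x -80..235, y -152..152 mm; wall and deck tops at z 66 mm, side guide rails up to z 75 mm. Two brass hose tails stick 20 mm out of the near wall at z 18 mm.
- well (a point): centre of the well's mouth, box (0, 0, 66) mm. Inside, the well spans box x -70..70, y -140..140 mm. Two valves stand in it side by side, pivots at box (35, -80) and (35, 40) mm; which of the two is the marked one varies. Both pipes run along box x.
- cover (a joint): flat aluminium cover over the well, 154 x 288 x 5 mm, top face at box z 72 mm, sliding along box +x (away from the robot). 0 = closed (starts 0 to 0.015), 0.150 m = end stop, fully back on the deck, well open. Slides stiffly, about 3 N, stays where left; cannot be lifted.
- lip (a point): centre of the near (robot-facing, box -x) face of the cover's upright lip, the face to push on. The lip is a strip along the cover's near edge, 140 mm wide along box y, 8 mm thick, standing from box z 72 to 92 mm; this point is at box z 81 mm, and at box (-75, 0) mm with the cover closed.
- torch_handle (a joint): angle of the MARKED valve handle (rad). 0 = open, along the pipe, pointing to box -x (at the robot); grows clockwise from above, its free end swinging to box +y (left); 1.571 = shut at the stop, pointing to box +y, across the pipe. Starts 0 to 0.3. Takes about 0.1 N m (2.5 N at 40 mm from the pivot); stays where left.
- torch_pivot (a point): on the marked handle's pivot axis at the handle's mid height, box z 51 mm. The handle is a level steel bar 14 mm wide, 10 mm thick (box z 46..56), reaching 75 mm from the pivot, with a 24 mm round hub at the pivot. The top of the dark steel pipe beneath is at box z 27 mm, so fingertips beside the bar may go down to box z 40 mm.
- torch_tip (a point): centre of the round steel disc, 36 mm across and 10 mm thick, at the free end of the marked handle, 74 mm from its pivot, same height as the bar; the disc is the mark.
- spare_handle (a joint): quarter-turn angle of the PLAIN valve handle, same construction and meaning, but a straight bar with a square end and no disc. Starts 0 to 0.3; must stay as it is.
- spare_tip (a point): on the middle line of the plain handle, 68 mm from its pivot, box z 51 mm.
- round_tin: loose white round plastic tin with lid, 51 mm across, 36 mm high, beside the box; origin under its centre; leave alone
- small_tin: loose white round plastic tin, 37 mm across, 28 mm high, beside the box; origin under its centre; leave alone
- file: loose hand file with wooden handle lying beside the box, 240 mm long, 12 mm high; origin at table level near where blade and handle meet, x from handle to blade; leave alone
- block: loose square steel bench block 50 x 50 x 22 mm beside the box; origin under its centre; leave alone
- stamp_box: loose blue tin box with dark lid, 102 x 77 x 49 mm, well to the left; origin under its centre; leave alone
- cup: loose white ceramic cup, 60 mm across, 60 mm high, well to the right; origin under its centre; leave alone
- gauge: loose steel sliding caliper lying flat, 160 mm long, 7 mm high, in front of the box; origin under the middle of its beam, x along the beam; leave alone

How it is judged:
By the outcome, as a careful person would: the job done as asked, in the order asked, and still so for the second after the job is handed in, with the robot touching nothing.
It also fails if it takes over 45 s, if anything falls off the work surface, if the arm or the gripper's body presses on something with over 40 N, if the wrist force passes 120 N, or if a joint passes its speed limit or range.

## Robot

A 6-joint arm with a two-finger parallel gripper is mounted at the origin on the work surface. World frame = base frame: x ahead of the robot, y to its left, z up, the work surface at z = 0. Lengths are in mm, angles in degrees, forces in N, time in s.
With the tool pointing down it reaches from about 300 to 850 mm from the base axis. Payload 4.2 kg.
Tool frame: the origin (TCP) lies at the centre of the arm's flange, where the gripper is bolted on; the fingertips stand 191 mm ahead of it and the grasp point (between the pads) lies 172 mm ahead of it; y points along the fingers, x is the direction in which the jaws open and shut, and the axes are right-handed (so a half turn about y gives the same grasp; the last joint's range is limited). The gripper opens to 91 mm and grips with 3 to 60 N. Pads are 32 mm wide; open, the fingers measure 118 mm over their backs; the gripper's body (76 mm by 178 mm) begins 60 mm behind the grasp point.
Start: joints at [-68.411, 18.312, 89.639, -0, 72.044, -1.146], TCP at [222.218, -530.323, 404.776] pointing down, gripper open.
Joint ranges: [-177.97, 177.97], [-48.28, 115.42], [12.27, 149.76], [-77.06, 257.06], [2.81, 150.46], [-146.56, 146.56]. Speed limits (degrees/s): [147.25, 147.25, 180, 180, 180, 180].

## Interface

Orientations are given as [roll, pitch, yaw] about the fixed x, y, z axes, in that order (R = Rz(yaw) Ry(pitch) Rx(roll)).
In Python, from workcell import env gives the robot as it stands.
- The arm moves only by the tool carry_out, never from a script. Its argument "increments" is a list of rows, each a list of 3 entries, a list of its own where there are three numbers: the turn, a rotation vector about the tool's x, y, z in rad, then the shift along the tool's x, y, z in mm, then the closure, from 0 (fully open) to 1 (shut). In form: [[[wx, wy, wz], [dx, dy, dz], claw], ...]. A call has 1 to 10 rows; each row is the pose to reach, as a shift and turn from the pose commanded when the call began, along the tool's axes at that moment; what a row does not reach only later rows make up. A row lasts 1/12 s, in which the tool goes at most 41.7 mm and 7.16 degrees, less where a joint would pass 70% of its speed; a pose out of reach is approached as far as the arm can. A call with a gripper value outside its range is refused whole. The fingers move at their own pace and stop on an object; "force" is the grip in N (left out, the last holds). Time passes only in rows, so rows that repeat a pose let the fingers close. It gives the time, the measured TCP pose, the force and the opening at its end, in the units of the state.
- env.state(): the state, without advancing time (a new reading comes with each control period).
- env.grab_frame(name): name is "side" or "top" or "wrist"; returns a dict with "frame" (480x640x3 uint8, blue, green, red), "z_map" (480x640 float32, mm along the optical axis (not along the pixel's ray), 0 where there is no reading), "camera_matrix" (3x3 intrinsics, pixels), "rvec" (rotation vector, rad) and "tvec" (3), from world to camera coordinates, as OpenCV has them; the wrist camera has in their place "hand_eye" (4x4, takes a point from camera to tool coordinates, whose origin is the TCP and whose axes are the tool frame's). Camera axes: x right, y down, z forward; pixel columns grow to the right and rows downward; lengths in mm; the calibration is good to about 2 mm. The wrist camera is an equidistant fisheye: a pixel r from the principal point sees the ray r / f radians off the axis. A picture is of the moment at which its call begins: read the wrist's pose just before it.
- env.job_done(): hands the job in, once; it reports no verdict.
The state is a dict: "time_s": time; "qpos": joint angles; "qvel": joint speeds; "effort": joint torques, N m; "ee_pos": TCP position; "ee_rot": TCP orientation; "force": force on the tool from outside, world axes, zero at the start; "torque": the same for the moment, N m; "gripper_width": finger opening in mm.
Only numpy, scipy, OpenCV 4.12 (cv2) and the standard library are available. Lean on these libraries where they do the work, as an engineer would, in place of code of your own. Each camera call takes 0.05 s, during which the arm holds its last target. There are 200 camera calls.

## Working session

There is one attempt and no reset: what is moved stays moved. The work goes in short steps, Python scripts to look and compute and a tool call to move; the robot and the scene stay as the last step left them, time stands still between calls to the robot, and variables do not carry over. Pictures are saved under pics/ and viewed, about 8 in all and at most 12, crops included, and the job is handed in when it is done.

Besides the shell and the picture viewer there is one more tool, called after "Request:" as a command line: name --argument value ..., lists and objects as JSON in quotes. carry_out: Moves the arm, as the interface text tells. Its arguments: {"type":"object","properties":{"increments":{"type":"array","items":{"type":"array"}},"force":{"type":"number"}},"required":["increments"]}

```bash
mkdir -p pics; cat > h.py <<'E'
import numpy as np, cv2
from workcell import env
def look(n,fn):
    f=env.grab_frame(n); cv2.imwrite('pics/'+fn,f['frame']); np.savez('pics/'+fn+'.npz',**f); return f
def world(f):
    K=f['camera_matrix'];R=cv2.Rodrigues(np.array(f['rvec'],float))[0];t=np.array(f['tvec'],float).reshape(3)
    v,u=np.mgrid[:480,:640];z=f['z_map']
    P=np.stack([(u-K[0,2])/K[0,0]*z,(v-K[1,2])/K[1,1]*z,z],-1)
    return (P-t)@R
E
python3 - <<'E'
from h import *
s=env.state();print(s)
f=look('top','top1.png');W=world(f);np.set_printoptions(precision=0,suppress=True)
for v in range(0,480,60):
  print([tuple(W[v,u].round()) for u in range(0,640,80)])
print(f['camera_matrix'],f['rvec'],f['tvec'])
look('side','side1.png')
E
```

```text
{'time_s': 0.0, 'qpos': array([-6.84114086e+01,  1.83523654e+01,  8.97055778e+01,  4.53553616e-04,
        7.20430434e+01, -1.14626234e+00]), 'qvel': array([ 1.64835756e-01,  9.20262656e-02, -3.92653618e-03, -6.30600328e-05,
        1.69791603e-01,  9.18654596e-02]), 'effort': array([ 1.72105476e-03, -4.12457085e+01, -2.31974190e+01,  7.26512633e-02,
        4.58528416e-02, -1.59684532e-04]), 'ee_pos': array([ 222.15916143, -530.17847072,  403.91832746]), 'ee_rot': array([-89.99754866,   0.10095782, -67.26528433]), 'force': array([-0.02568841, -0.39760841, -0.36455264]), 'torque': array([ 0.01789719,  0.0264197 , -0.02062136]), 'gripper_width': 91.50204217261485}
[(np.float64(1869.0), np.float64(1547.0), np.float64(-744.0)), (np.float64(1894.0), np.float64(1170.0), np.float64(-760.0)), (np.float64(1904.0), np.float64(776.0), np.float64(-753.0)), (np.float64(1908.0), np.float64(379.0), np.float64(-738.0)), (np.float64(1932.0), np.float64(-15.0), np.float64(-750.0)), (np.float64(1944.0), np.float64(-415.0), np.float64(-747.0)), (np.float64(1956.0), np.float64(-817.0), np.float64(-742.0
[... 2741 characters left out ...]
4(-262.0), np.float64(-1.0)), (np.float64(277.0), np.float64(-495.0), np.float64(-1.0)), (np.float64(281.0), np.float64(-734.0), np.float64(-8.0))]
[(np.float64(90.0), np.float64(855.0), np.float64(2.0)), (np.float64(93.0), np.float64(636.0), np.float64(1.0)), (np.float64(96.0), np.float64(415.0), np.float64(-3.0)), (np.float64(100.0), np.float64(191.0), np.float64(-2.0)), (np.float64(167.0), np.float64(-27.0), np.float64(264.0)), (np.float64(107.0), np.float64(-262.0), np.float64(-1.0)), (np.float64(111.0), np.float64(-490.0), np.float64(1.0)), (np.float64(241.0), np.float64(-425.0), np.float64(550.0))]
[[458.   0. 319.]
 [  0. 458. 243.]
 [  0.   0.   1.]] [ 2. -2.  0.] [ -35.  602. 1280.]
```

View pics/top1.png

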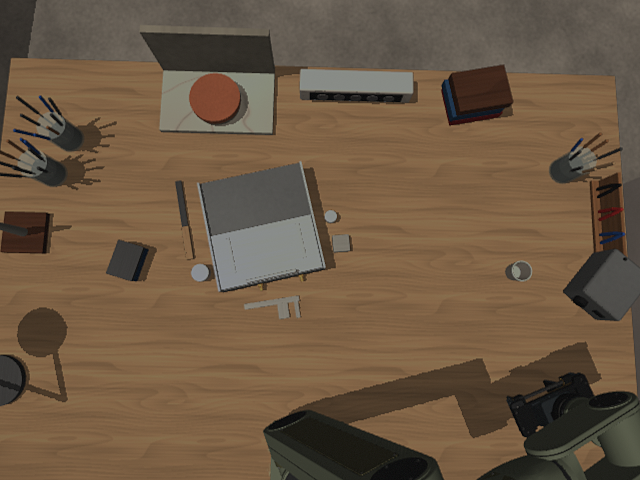

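View pics/side1.png

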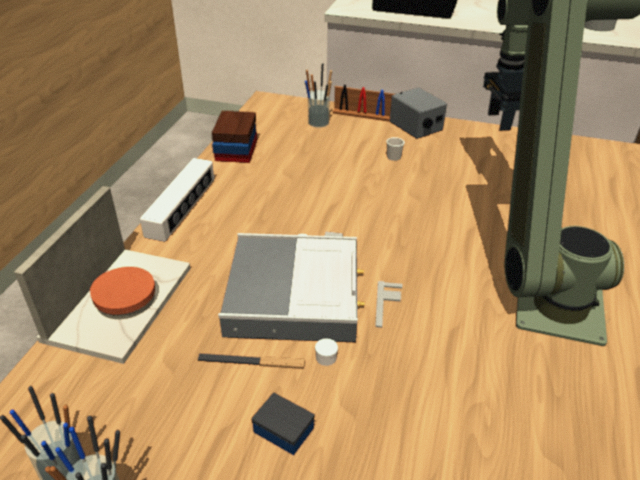

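```bash
cat >> h.py <<'E'
def ray(f,uv,z):
    K=f['camera_matrix'];R=cv2.Rodrigues(np.array(f['rvec'],float))[0];t=np.array(f['tvec'],float).reshape(3)
    d=(np.c_[np.atleast_2d(uv),np.ones(len(np.atleast_2d(uv)))]@np.linalg.inv(K).T)@R; c=-R.T@t
    return c+d*((z-c[2])/d[:,2])[:,None]
E
python3 - <<'E'
from h import *
for n in('top','side'):
    f=dict(np.load(f'pics/{n}1.png.npz'));W=world(f)
    m=(W[...,2]>52)&(W[...,2]<110)&(abs(W[...,0]-690)<230)&(abs(W[...,1]-200)<210)
    m=cv2.morphologyEx(m.astype(np.uint8),cv2.MORPH_OPEN,np.ones((5,5)))
    k,l,st,_=cv2.connectedComponentsWithStats(m);i=1+st[1:,4].argmax()
    P=W[l==i][:,:2].astype(np.float32)
    print(n,cv2.minAreaRect(P)); 
    for c in cv2.approxPolyDP(max(cv2.findContours((l==i).astype(np.uint8),0,1)[0],key=len),8,True)[:,0]: print(c,ray(f,c,70)[0].round())
    m=(W[...,2]>84)&(l==i); print(m.sum(),cv2.minAreaRect(W[m][:,:2].astype(np.float32)) if m.sum()>5 else'')
f=dict(np.load('pics/top1.png.npz'))
cv2.imwrite('pics/crop1.png',cv2.resize(f['frame'][150:310,170:370],None,fx=4,fy=4,interpolation=cv2.INTER_CUBIC)[:600])
s=env.grab_frame('wrist');print(s['camera_matrix'],s['hand_eye'])
E
```

```text
top ((647.7013549804688, 147.31053161621094), (316.2821350097656, 305.62677001953125), 13.931588172912598)
[301 163] [830.  37.  70.]
[198 183] [763. 329.  70.]
[218 290] [461. 257.  70.]
[314 269] [525.  -7.  70.]
152 ((504.07952880859375, 110.27166748046875), (8.248282432556152, 139.65774536132812), 13.952984809875488)
side ((649.4863891601562, 146.87161254882812), (315.6371154785156, 316.50335693359375), 14.228521347045898)
[238 233] [840.  32.  70.]
[219 321] [757. 346.  70.]
[356 325] [459. 268.  70.]
[354 245] [532.  -9.  70.]
120 ((505.0218200683594, 113.44270324707031), (5.237248420715332, 139.14439392089844), 13.918861389160156)
[[371.64829954   0.         322.60331009]
 [  0.         371.64829954 238.67805442]
 [  0.           0.           1.        ]] [[ 1.00000000e+00 -2.25949434e-05 -1.25576987e-05 -2.90680731e-01]
 [ 5.41797806e-06 -2.91799886e-01  9.56479391e-01  1.90116251e+01]
 [-2.52759328e-05 -9.56479391e-01 -2.91799886e-01  8.23651290e+01]
 [ 0.00000000e+00  0.00000000e+00  0.00000000e+00  1.00000000e+00]]
```

View pics/crop1.png

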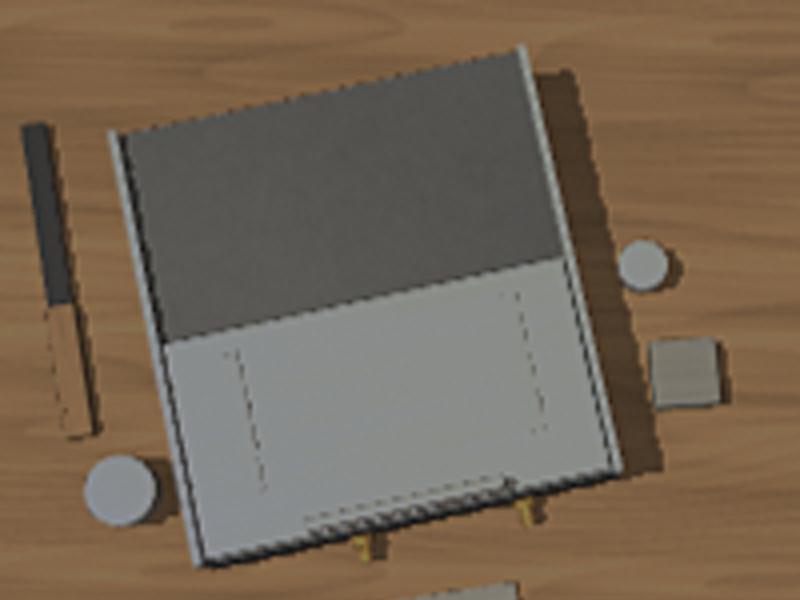

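Request:
carry_out --increments '[[[0,-0.09,0],[-29,0,28],1],[[0,-0.18,0],[-58,0,56],1],[[0,-0.27,0],[-87,0,84],1],[[0,-0.36,0],[-116,0,112],1],[[0,-0.45,0],[-145,0,140],1],[[0,-0.54,0],[-174,0,168],1],[[0,-0.63,0],[-203,0,196],1],[[0,-0.72,0],[-232,0,224],1],[[0,-0.81,0],[-261,0,252],1],[[0,-0.9,0],[-290,0,280],1]]' --force 20

```text
time_s: 0.98
ee_pos: [368.4, -152.7, 404.8]
ee_rot: [-90.0, -0.0, -15.5]
force: [0.2, -0.4, -0.3]
gripper_width: 27.7
```

```bash
cat >> h.py <<'E'
O=np.array([572.8,128.4]);YB=13.95
from scipy.spatial.transform import Rotation as Ro
def info():
    s=env.state();R=Ro.from_euler('xyz',s['ee_rot'],degrees=True);p=s['ee_pos']
    tip=p+R.as_matrix()@[0,191,0];c,n=np.cos(np.radians(YB)),np.sin(np.radians(YB));d=tip[:2]-O
    print('t',round(s['time_s'],2),'tcp',p.round(1),'rot',s['ee_rot'].round(2),'tip box',(d@[c,n]).round(1),(d@[-n,c]).round(1),tip[2].round(1),'F',s['force'].round(1),'w',round(s['gripper_width'],1),'q',s['qpos'].round(0))
    return s,R,p
def goto(bx,by,z,yaw):
    'increment to bring tip to box (bx,by), height z, tool yaw (tool x dir) in box frame'
    s,R,p=info();B=Ro.from_euler('z',YB,degrees=True);w=B.apply([bx,by,0])+[*O,z+191]
    T=B*Ro.from_euler('z',yaw,degrees=True)*Ro.from_euler('x',-90,degrees=True)
    print('turn',(R.inv()*T).as_rotvec().round(3),'shift',R.inv().apply(w-p).round(1))
E
python3 -c "
from h import *
goto(-110,0,76,0)"
```

```text
t 0.98 tcp [ 368.4 -152.7  404.8] rot [-9.000e+01 -1.000e-02 -1.547e+01] tip box -266.1 -223.6 213.8 F [ 0.2 -0.4 -0.3] w 27.7 q [-24.   2. 110.  -0.  68.  -9.]
turn [ 0.    -0.513  0.   ] shift [ 26.2 137.7 271.4]
```

Request:
carry_out --increments '[[[0,-0.08,0],[3,0,35],1],[[0,-0.16,0],[7,0,70],1],[[0,-0.24,0],[10,0,105],1],[[0,-0.32,0],[14,0,140],1],[[0,-0.4,0],[17,10,175],1],[[0,-0.47,0],[20,30,210],1],[[0,-0.513,0],[23,60,240],1],[[0,-0.513,0],[26,90,260],1],[[0,-0.513,0],[26,120,271],1],[[0,-0.513,0],[26,137,271],1]]'

```text
time_s: 1.82
ee_pos: [466.5, 101.1, 264.7]
ee_rot: [-90.0, 0.2, 13.9]
force: [-0.1, -0.9, 0.6]
gripper_width: 0.4
```

```bash
python3 -c "
from h import *
goto(-86,0,76,0)
look('side','side2.png');f=dict(np.load('pics/side2.png.npz'))
cv2.imwrite('pics/crop2.png',cv2.resize(f['frame'][200:360,210:410],None,fx=4,fy=4)[:600])"
```

```text
t 1.82 tcp [466.5 101.1 264.7] rot [-89.97   0.21  13.85] tip box -110.5 -0.7 73.7 F [-0.1 -0.9  0.6] w 0.4 q [ 11.  18. 113.   0.  49.  -3.]
turn [-0.001 -0.002 -0.004] shift [23.8 -2.4  0.9]
```

View pics/crop2.png

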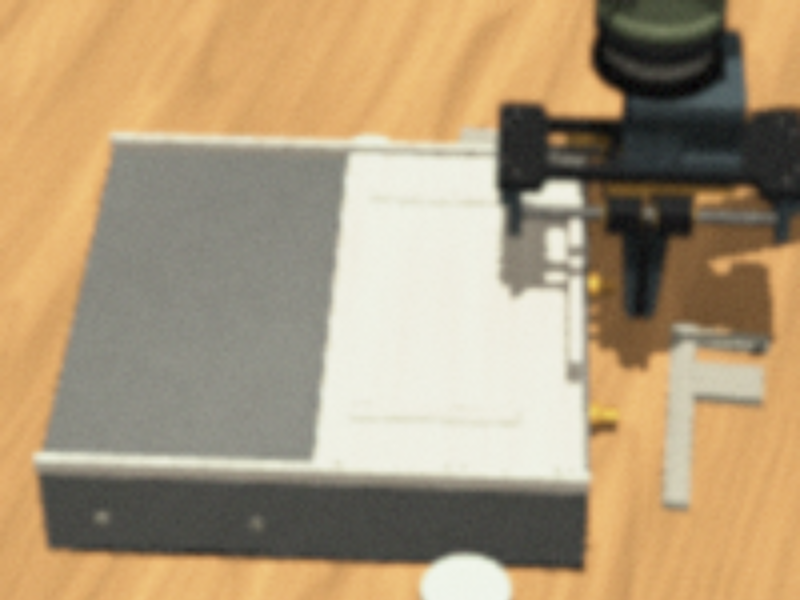

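Request:
carry_out --increments '[[[0,0,0],[14,-2,1],1],[[0,0,0],[26,-2,1],1],[[0,0,0],[40,-2,1],1],[[0,0,0],[55,-2,1],1],[[0,0,0],[70,-2,1],1],[[0,0,0],[86,-2,1],1],[[0,0,0],[102,-2,1],1],[[0,0,0],[118,-2,1],1],[[0,0,0],[134,-2,1],1],[[0,0,0],[150,-2,1],1]]'

```text
time_s: 2.7
ee_pos: [611.3, 135.8, 269.7]
ee_rot: [-89.9, 0.3, 13.7]
force: [-4.5, 2.2, 1.7]
gripper_width: -0.1
```

```bash
python3 -c "
from h import *
goto(60,0,76,0)"
```

```text
t 2.7 tcp [611.3 135.8 269.7] rot [-89.9    0.34  13.65] tip box 38.1 -1.8 78.7 F [-4.5  2.2  1.7] w -0.1 q [11. 29. 93.  0. 58. -2.]
turn [-0.002 -0.005 -0.006] shift [20.8  2.6  2.2]
```

Request:
carry_out --increments '[[[0,0,0],[7,0,0],1],[[0,0,0],[13,0,1],1],[[0,0,0],[17,0,1],1],[[0,0,0],[20,0,1],1],[[0,0,0],[23,0,1],1]]'

```text
time_s: 3.12
ee_pos: [634.1, 141.6, 269.8]
ee_rot: [-90.0, 0.1, 13.7]
force: [-2.8, -1.9, -0.0]
gripper_width: 0.4
```

```bash
python3 -c "
from h import *
info()"
```

```text
t 3.12 tcp [634.1 141.6 269.8] rot [-9.003e+01  7.000e-02  1.369e+01] tip box 62.4 -2.0 78.8 F [-2.8 -1.9 -0. ] w 0.4 q [12. 31. 90. -0. 60. -2.]
```

Request:
carry_out --increments '[[[0,0,0],[3,0,0],1],[[0,0,0],[6,0,0],1],[[0,0,0],[8,0,0],1],[[0,0,0],[10,0,0],1],[[0,0,0],[10,0,0],1]]'

```text
time_s: 3.53
ee_pos: [639.7, 143.0, 269.8]
ee_rot: [-90.0, 1.1, 13.7]
force: [-20.2, -6.2, 12.4]
gripper_width: 0.7
```

```bash
python3 -c "
from h import *
info()"
```

```text
t 3.53 tcp [639.7 143.  269.8] rot [-90.03   1.06  13.71] tip box 64.9 -2.0 78.8 F [-20.2  -6.2  12.4] w 0.7 q [12. 32. 88. -0. 61. -2.]
```

Request:
carry_out --increments '[[[0,0,0],[-15,0,0],1],[[0,0,0],[-35,-20,0],1],[[0,0,0],[-55,-50,0],1],[[0,0,0],[-75,-85,0],1],[[0,0,0],[-80,-110,0],1],[[0,0,0],[-80,-130,0],1],[[0,0,0],[-80,-130,0],1]]'

```text
time_s: 4.12
ee_pos: [567.1, 125.7, 405.8]
ee_rot: [-90.0, -0.8, 13.7]
force: [1.1, -0.2, 0.8]
gripper_width: 0.4
```

```bash
python3 -c "
from h import *
s,R,p=info()
look('wrist','w1.png');look('top','top2.png')
np.savez('pics/w1pose.npz',R=R.as_matrix(),p=p)
"
```

```text
t 4.12 tcp [567.1 125.7 405.8] rot [-90.01  -0.79  13.68] tip box -3.5 -1.3 214.8 F [ 1.1 -0.2  0.8] w 0.4 q [11. 19. 89.  0. 72. -2.]
```

View pics/w1.png

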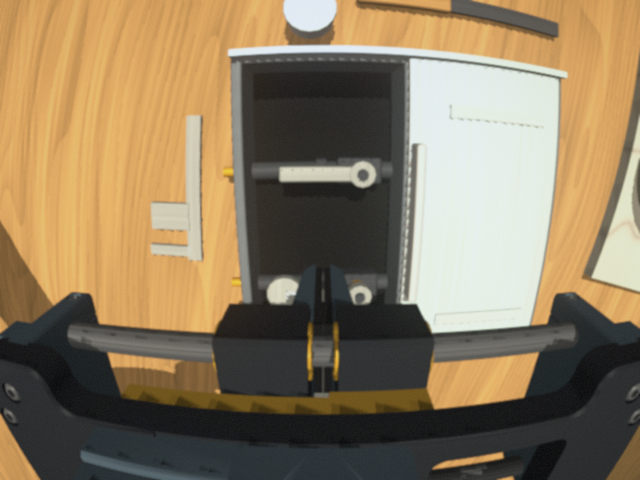

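The cover is fully back. The marked disc at pixel (283,290) belongs to the right-hand valve, hub about (360,295). The plain handle runs from (363,173) to (280,174). I'll turn these pixels into box coordinates.

```bash
cat >> h.py <<'E'
def wpix(f,R,p,uv,z):
    K=f['camera_matrix'];uv=np.atleast_2d(uv).astype(float)
    n=(uv-[K[0,2],K[1,2]])/K[0,0];th=np.linalg.norm(n,axis=1)
    d=np.c_[n/th[:,None]*np.sin(th)[:,None],np.cos(th)];H=f['hand_eye']
    c=R@H[:3,3]+p;d=d@H[:3,:3].T@R.T
    return c+d*((z-c[2])/d[:,2])[:,None]
def box(P):
    c,n=np.cos(np.radians(YB)),np.sin(np.radians(YB));d=P[:,:2]-O
    return np.c_[d@[c,n],d@[-n,c]].round(1)
E
python3 -c "
from h import *
f=dict(np.load('pics/w1.png.npz'));q=np.load('pics/w1pose.npz')
print(box(wpix(f,q['R'],q['p'],[(360,295),(283,290),(363,173),(280,174)],51)))
print('lip',box(wpix(f,q['R'],q['p'],[(418,145),(414,300)],92)))
print('well corners',box(wpix(f,q['R'],q['p'],[(238,60),(407,60)],66)))
t=dict(np.load('pics/top2.png.npz'));W=world(t)
m=(W[...,2]>50)&(W[...,2]<110)&(abs(W[...,0]-690)<230)&(abs(W[...,1]-200)<210)
m=(W[...,2]>84)&(W[...,2]<100)&(abs(W[...,0]-680)<60)&(abs(W[...,1]-150)<100);print(m.sum(),cv2.minAreaRect(W[m][:,:2].astype(np.float32)))
cv2.imwrite('pics/crop3.png',cv2.resize(f['frame'][240:320,230:400],None,fx=4.5,fy=4.5,interpolation=cv2.INTER_CUBIC))
"
```

```text
[[ 35.3 -80. ]
 [-41.6 -73.6]
 [ 35.1  41.6]
 [-40.4  41.2]]
lip [[ 74.7  70.1]
 [ 79.9 -66.8]]
well corners [[-73.9 144.6]
 [ 71.3 144.3]]
24 ((663.2418212890625, 89.50872802734375), (6.9586005210876465, 20.866228103637695), 13.360947608947754)
```

View pics/crop3.png

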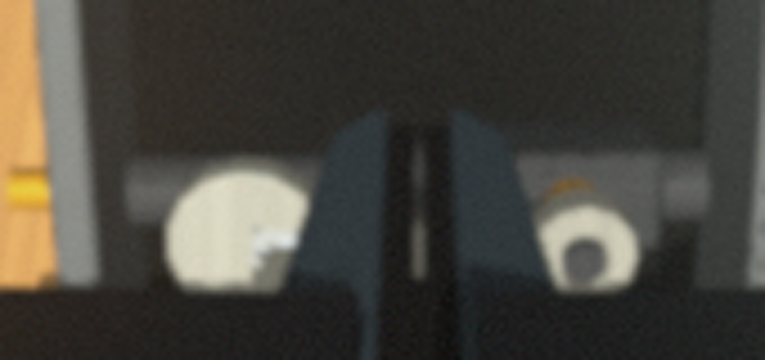

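```bash
python3 -c "
from h import *
goto(-7,-113,43,0)"
```

```text
t 4.22 tcp [566.6 125.6 400.8] rot [-90.    -0.25  13.69] tip box -5.8 -1.2 209.8 F [-0.9  0.7 -0.3] w 0.4 q [11. 19. 89.  0. 71. -2.]
turn [ 0.    -0.005  0.004] shift [  -0.6  166.8 -111.8]
```

Request:
carry_out --increments '[[[0,0,0],[0,0,-30],1],[[0,0,0],[0,0,-65],1],[[0,0,0],[0,10,-95],1],[[0,0,0],[0,35,-111],1],[[0,0,0],[0,70,-112],1],[[0,0,0],[0,105,-112],1],[[0,0,0],[0,135,-112],1],[[0,0,0],[0,155,-112],1],[[0,0,0],[0,165,-112],1],[[0,0,0],[0,165,-112],1]]'

```text
time_s: 5.05
ee_pos: [592.0, 16.7, 231.0]
ee_rot: [-89.9, 0.4, 13.7]
force: [0.0, 0.4, 0.8]
gripper_width: 0.9
```

```bash
cat >> h.py <<'E'
def path(ths,r=42,d=23):
    s,R,p=info();B=Ro.from_euler('z',YB,degrees=True)
    for th in ths:
        u=np.array([-np.cos(th),np.sin(th)]);v=np.array([np.sin(th),np.cos(th)])
        c=np.array([35,-80])+r*u-d*v
        w=B.apply([*c,0])+[*O,43+191]
        T=B*Ro.from_euler('z',-th)*Ro.from_euler('x',-90,degrees=True)
        print(round(th,2),'turn',(R.inv()*T).as_rotvec().round(3)[1],'shift',R.inv().apply(w-p).round(1))
E
python3 -c "
from h import *
path(np.arange(.1,1.05,.1))"
```

```text
t 5.05 tcp [592.   16.7 231. ] rot [-89.91   0.38  13.69] tip box -9.5 -112.7 40.0 F [0.  0.4 0.8] w 0.9 q [  1.  29. 100.  -0.  51. -13.]
0.1 turn 0.095 shift [-0.9 -3.  14.3]
0.2 turn 0.195 shift [-2.6 -2.9 18.8]
0.3 turn 0.295 shift [-3.8 -2.9 23.5]
0.4 turn 0.395 shift [-4.5 -2.9 28.2]
0.5 turn 0.495 shift [-4.8 -2.9 33. ]
0.6 turn 0.595 shift [-4.6 -2.9 37.7]
0.7 turn 0.695 shift [-3.9 -2.9 42.5]
0.8 turn 0.795 shift [-2.7 -2.9 47.1]
0.9 turn 0.895 shift [-1.1 -2.9 51.6]
1.0 turn 0.995 shift [ 1.  -2.9 56. ]
```

Request:
carry_out --increments '[[[0,0.06,0],[-2,-1,9],1],[[0,0.1,0],[-2,-1,14],1],[[0,0.2,0],[-4,-1,19],1],[[0,0.3,0],[-5,-1,23.5],1],[[0,0.4,0],[-6,-1,28],1],[[0,0.5,0],[-6,-1,33],1],[[0,0.6,0],[-6,-1,38],1],[[0,0.7,0],[-5,-1,42.5],1],[[0,0.8,0],[-4,-1,47],1],[[0,0.9,0],[-2.5,-1,51.5],1]]'

```text
time_s: 5.88
ee_pos: [577.8, 66.1, 236.5]
ee_rot: [-90.1, 0.0, -38.1]
force: [-2.2, -2.1, -0.4]
gripper_width: 0.4
```

```bash
python3 -c "
from h import *
path(np.arange(.9,1.65,.1))
look('wrist','w2.png')"
```

```text
t 5.88 tcp [577.8  66.1 236.5] rot [-9.009e+01  1.000e-02 -3.812e+01] tip box -10.4 -61.8 45.5 F [-2.2 -2.1 -0.4] w 0.4 q [  5.  28. 102.  -0.  51.  44.]
0.9 turn -0.009 shift [0.4 2.5 1. ]
1.0 turn 0.091 shift [-1.7  2.5  5.3]
1.1 turn 0.191 shift [-3.4  2.5  9.8]
1.2 turn 0.291 shift [-4.6  2.5 14.4]
1.3 turn 0.391 shift [-5.4  2.5 19.1]
1.4 turn 0.491 shift [-5.7  2.5 23.9]
1.5 turn 0.591 shift [-5.5  2.5 28.7]
1.6 turn 0.691 shift [-4.8  2.4 33.4]
```

View pics/w2.png

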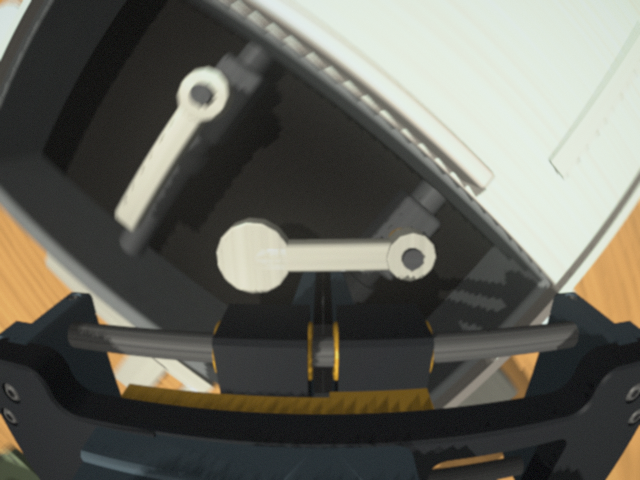

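The marked bar lies flat against the fingers (disc at (252,257), hub at (411,258)) at about 0.9 rad, and the plain handle hasn't moved. I'll keep pushing.

Request:
carry_out --increments '[[[0,0.09,0],[-1.5,1,5.5],1],[[0,0.19,0],[-3,1,10],1],[[0,0.29,0],[-4.5,1,14.5],1],[[0,0.39,0],[-5.5,1,19],1],[[0,0.49,0],[-5.5,1,24],1],[[0,0.59,0],[-5.5,1,28.5],1],[[0,0.66,0],[-5,1,32],1],[[0,0.66,0],[-5,1,33],1],[[0,0.66,0],[-5,1,34],1]]'

```text
time_s: 6.68
ee_pos: [593.4, 94.8, 235.4]
ee_rot: [-90.4, -0.1, -75.5]
force: [-9.0, -8.7, 4.5]
gripper_width: 0.4
```

```bash
python3 -c "
from h import *
path([1.571,1.6])"
```

```text
t 6.68 tcp [593.4  94.8 235.4] rot [-90.44  -0.13 -75.5 ] tip box 10.4 -38.1 44.4 F [-9.  -8.7  4.5] w 0.4 q [ 8. 29. 99. -0. 52. 84.]
1.57 turn 0.01 shift [0.4 1.4 0.1]
1.6 turn 0.039 shift [-0.2  1.3  1.4]
```

Request:
carry_out --increments '[[[0,0,0],[0,0,2],1],[[0,0,0],[0,0,4],1],[[0,0,0],[0,0,5],1],[[0,0,0],[0,0,5],1]]'

```text
time_s: 7.02
ee_pos: [595.4, 95.2, 235.3]
ee_rot: [-91.0, -0.1, -75.5]
force: [-18.1, -10.2, 13.7]
gripper_width: 0.1
```

```bash
python3 -c "
from h import *
path([1.571])"
```

```text
t 7.02 tcp [595.4  95.2 235.3] rot [-9.104e+01 -9.000e-02 -7.551e+01] tip box 10.5 -38.0 44.3 F [-18.1 -10.2  13.7] w 0.1 q [ 8. 29. 98. -0. 53. 84.]
1.57 turn 0.01 shift [ 0.3  1.3 -1.9]
```

Firm against the stop: the force rises and the tip doesn't advance. Next I back off, rise and move away to check.

Request:
carry_out --increments '[[[0,0,0],[0,0,-10],1],[[0,0,0],[0,0,-28],1],[[0,0,0],[0,-10,-35],1],[[0,0,0],[0,-40,-35],1],[[0,0,0],[0,-80,-35],1],[[0,0,0],[0,-120,-45],1],[[0,0,0],[0,-155,-65],1],[[0,0,0],[0,-160,-100],1],[[0,0,0],[0,-160,-120],1],[[0,0,0],[0,-160,-120],1]]'

```text
time_s: 7.85
ee_pos: [480.6, 67.1, 397.5]
ee_rot: [-89.8, -0.0, -75.6]
force: [-1.0, -0.2, -0.3]
gripper_width: 0.3
```

```bash
python3 -c "
from h import *
s,R,p=info()
look('wrist','w3.png');look('top','top3.png')
np.savez('pics/w3pose.npz',R=R.as_matrix(),p=p)
"
```

```text
t 7.85 tcp [480.6  67.1 397.5] rot [-8.984e+01 -3.000e-02 -7.562e+01] tip box -103.8 -37.4 206.5 F [-1.  -0.2 -0.3] w 0.3 q [  7.  10. 102.  -0.  68.  82.]
```

View pics/w3.png

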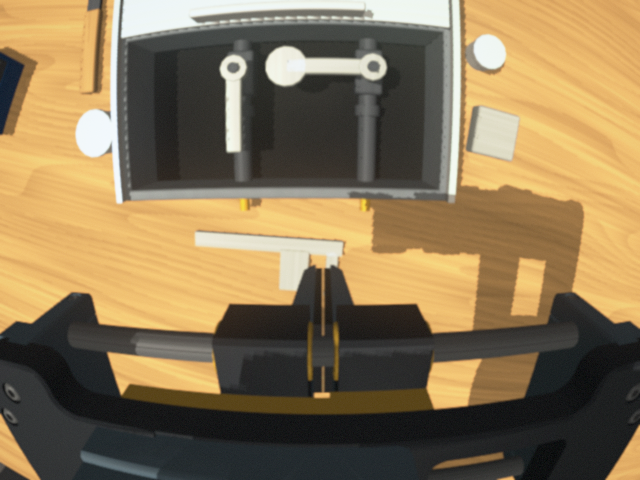

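View pics/top3.png

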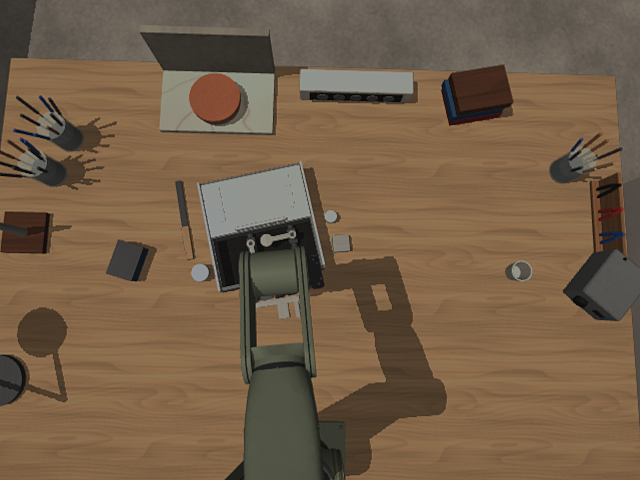

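Wrist view: marked disc at (286,66), hub at (373,66), square across its pipe. The plain handle runs (233,67) to (233,150), along its pipe. In the top view the cover is at the rear and the loose items sit at their starting pixels. Last numeric check, then hand in.

```bash
python3 -c "
from h import *
f=dict(np.load('pics/w3.png.npz'));q=np.load('pics/w3pose.npz')
b=box(wpix(f,q['R'],q['p'],[(373,66),(286,66),(233,67),(233,150)],51));print(b)
d=b[1]-b[0];print('marked',np.arctan2(d[1],-d[0]));d=b[3]-b[2];print('plain',np.arctan2(d[1],-d[0]))
print('lip face',box(wpix(f,q['R'],q['p'],[(280,20)],82)))
env.job_done()"
```

```text
[[ 36.  -80. ]
 [ 35.   -4.5]
 [ 36.2  42.6]
 [-38.9  43.1]]
marked 1.5575520681301676
plain 0.006657691245042845
lip face [[68.8 -2.3]]
the job is handed in; nothing more can be done
```

I pushed the cover back by its lip until it hit the end stop, then pushed the marked valve handle (the right-hand one) clockwise until it was shut. The job is handed in, finished at about 8 s of the 45 s allowed, with the gripper clear of everything.

- **Cover:** the force rose from 3 N to about 21 N (about 24 N including the vertical part) as the fingertips stopped advancing. The wrist image then put the lip face at box x of about 75 mm, as expected for fully back.
- **Marked handle:** the force rose to about 21 N (about 25 N with the vertical part) with no further movement of the fingertips. After I backed off, the image gave 1.56 rad, against 1.571 for fully shut.
- **Plain handle:** it measures about 0.01 rad after the job and about 0 before, so it has not moved.
- **Loose items:** by eye, those in view in the last top image look unmoved. The gauge was partly hidden by the arm there, but the wrist image shows it still lying in front of the box.
- **One disagreement:** the last rough lip reading gave 69 mm, 6 mm short of the earlier one. I took that from a pixel picked by eye near the edge of the fisheye image and did not re-measure, and I trust the stop contact and the earlier reading more.

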